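# Clip a plywood blank into the sliding-clip jig

### The job

Push the plywood panel along the jig's grey bed until its edge is flush and square against the yellow-faced end stop. Then press the clip's orange thumb tail down so that the sprung jaw opens wide, and keep it down while sliding the clip along its track until the panel's edge is right back in the clip's throat; let the tail up so that the jaw closes on the panel, and leave it clipped, still flush with the stop. Leave the mallet, tape roll and jar where they are.

Things in the scene. Friction and masses are not known exactly. Their poses are not given: they have to be found in the camera images.
- jig: Fixed jig on the bench: blue base 170 mm (x) by 450 mm (y: -220 to +230), 8 mm thick; origin on the bench. Two grey rails, each 56 mm wide with a 48 mm channel between them along the middle, form the bed: top 22 mm above the bench, y = -200 to +25 mm. The clip's track runs along y at x = 0.
- stop_face (a point): Middle of the yellow face of the end stop, at bed height (22 mm), at jig y = -200 mm, looking to jig +y; axes as the jig's. The stop is a bar 170 mm wide (x), 20 mm thick, its top 44 mm above the bench. The panel is to be flush with this face.
- panel_mid (a point): Centre of the loose plywood panel, 140 (x) by 100 (y) by 12 mm, about 0.16 kg, lying flat on the bed 20 to 60 mm short of the stop, askew; y axis roughly as the jig's. Flush, its centre is at jig y = -150 mm and its edge facing the clip at -100 mm. 45 mm or more is free between that edge and the clip's nose at first. Squaring it to the stop can take 12 N.
- clip (a joint): Place of the clip's carriage on its track, m (0 to 0.215): grows towards the stop (jig -y). Moves with about 2 N, stays where left. Its pin is at jig y = 0.115 - value, x = 0, 52 mm above the bench. With the panel flush, the throat touches the panel's edge at 0.201. A shut jaw cannot pass on to the panel: its orange nose, 61 mm ahead of the pin, bumps the edge.
- jaw (a joint): Angle of the orange sprung jaw about the pin, rad: 0 shut empty, 0.5 fully open (hard stop); about 0.18 when closed on the 12 mm panel. Above about 0.25 the jaw clears the panel. A spring shuts it; pushing down at the middle of the tail takes about 4 N to start and 12 N fully open.
- jaw_tail (a point): Middle of the upper face of the thumb tail: orange pad 46 mm wide (x), a red ridge 9 mm high at each end, 44 mm channel (y) between them. Shut: 75 mm behind the pin (jig +y), 87 mm above the bench, outer end 0.3 rad up; fully open: 83 mm behind, 47 mm high, outer end 0.2 rad down. A fingertip in the channel presses it down and moves the clip along.
- jaw_tip (a point): Underside of the black rubber pad at the jaw's nose, 55 mm ahead of the pin (to jig -y); 24 mm above the bench when shut, about 56 mm when fully open. A lower jaw, its top 1 mm below the bed, runs in the channel beneath it.
- clip_throat (a point): Middle of the front face of the clip's throat block, 14 mm ahead of the pin, 28 mm above the bench: the panel's edge comes to rest against this face.
- mallet: Bystander: wooden mallet lying on the bench, head 60 x 110 x 65 mm, handle 150 mm beyond it; origin under the middle of the head.
- tape: Bystander: yellow roll of tape, 100 mm across, 25 mm high; origin at the centre of its underside.
- jar: Bystander: amber jar with red lid, 64 mm across, 75 mm high; origin at the centre of its underside.
Mind the look-alikes: they are no part of the job. There is more than one size of the part that bears panel_mid; the job needs the middle-sized.

How it is judged (in metres and radians):
On the way, in this order (a step that is already met when the one before it is completed fails the run):
1. the panel is flush and square against the stop (y of panel_mid in the frame of jig below -0.146 m and angle between the y axis of panel_mid and the y axis of jig, either way round below 0.05 rad and z of panel_mid in the frame of jig below 0.031 m), for 0.2 s.
2. the panel is flush, and the jaw, held open, reaches over it with the clip home (all of step 1 and value of joint clip above 0.188 m and value of joint jaw above 0.21 rad), for 0.1 s.
At the end, for the whole second after the job is handed in: The panel lies flat on the bed within 4 mm of the stop and square to it within 0.05 rad; the clip is home, with the panel's edge within 13 mm of its throat (carriage joint above 0.188); the jaw has closed on the panel (0.13 to 0.215 rad) and presses on it with more than 3 N; panel and clip at rest (all of step 1 and value of joint clip above 0.188 m and value of joint jaw between 0.13 and 0.215 rad and contact force between jaw and panel above 3 N and velocity of joint clip below 0.01 m/s and linear speed of panel below 0.01 m/s); the robot touches nothing.
It fails at once if a bystander (mallet, tape roll or jar) moves more than 30 mm (distance of any of mallet, tape, jar from where it was at the start of the episode above 0.03 m).
It also fails if it takes over 54 s, if anything falls off the work surface, if the arm or the gripper's body presses on something with over 40 N, if the wrist force passes 120 N, or if a joint passes its speed limit or range.

### The arm

A 6-joint arm with a two-finger parallel gripper is mounted at the origin on the work surface. World frame = base frame: x ahead of the robot, y to its left, z up, the work surface at z = 0. Lengths are in mm, angles in rad, forces in N, time in s.
With the tool pointing down it reaches from about 275 to 825 mm from the base axis. Payload 5.2 kg.
Tool frame: the origin (TCP) lies at the very end of the fingers, on their centre line; the grasp point (between the pads) lies 19 mm behind it; z points along the fingers, y is the direction in which the jaws open and shut (so a half turn about z gives the same grasp; the last joint's range is limited). The gripper opens to 93 mm and grips with 3 to 60 N. Pads are 15 mm wide; open, the fingers measure 128 mm over their backs; the gripper's body (75 mm by 188 mm) begins 65 mm behind the grasp point.
Start: joints at [-1.31, 0.259, 1.535, -0, 1.348, -0.203], TCP at [246.063, -491.892, 218.653] pointing down, gripper open.
Joint ranges: [-3.14, 3.14], [-0.91, 2.08], [0.19, 2.58], [-1.22, 4.36], [0.22, 2.71], [-3.12, 3.12]. Speed limits (rad/s): [2.57, 2.57, 3.14, 3.14, 3.14, 3.14].

### API

Orientations are given as [roll, pitch, yaw] about the fixed x, y, z axes, in that order (R = Rz(yaw) Ry(pitch) Rx(roll)).
In Python, from bench import robot gives the robot as it stands. The module is installed in compiled form; this text tells all that it offers. Calls block until the motion is done:
- robot.move_ptp(position, orientation): joint-space move of the TCP to a pose.
- robot.move_linear(position, ori=None, speed=150, f_stop=None): straight line of the TCP; ori=None keeps the orientation; speed is the mean speed in mm/s. With f_stop (N) it stops when the force on the tool has changed by that much, and returns True; else False.
- robot.move_j(angles): joint-space move.
- robot.move_gripper(opening): opening from 0.0 (shut) to 1.0 (fully open); the grip force is fixed at half the most; returns when the fingers have stopped.
- robot.sleep(seconds).
- robot.inverse_kinematics(position, orientation): joint angles nearest the present ones, or None.
- robot.get_image(name): name is "scene" or "top"; returns a dict with "img" (400x640x3 uint8, blue, green, red), "fovy" (degrees; the focal length in pixels is half the picture's height over the tangent of half this angle, whatever the lens; pixels are square), "cx", "cy" (the principal point, pixels), "eye" and "orientation" of the camera in the world. Camera axes: x right, y down, z forward; pixel columns grow to the right and rows downward; lengths in mm; the calibration is good to about 2 mm. A picture is of the moment at which its call begins. There is no depth.
A pose or a line that the arm cannot do raises robot.MotionError and nothing moves.
- robot.hand_in(): hands the job in, once; it reports no verdict.
Readings, each from a call of its own:
- robot.current_t(): time.
- robot.current_qpos(): joint angles.
- robot.current_joint_vel(): joint speeds.
- robot.current_joint_efforts(): joint torques, N m.
- robot.current_tcp_pos(): TCP position.
- robot.current_eef_rot(): TCP orientation.
- robot.current_contact_force(): force on the tool from outside, world axes, zero at the start.
- robot.current_ft_torque(): the same for the moment, N m.
- robot.current_gripper_width(): opening from 0.0 (shut) to 1.0 (fully open).
Only numpy, scipy, OpenCV 4.12 (cv2) and the standard library are available. Lean on these libraries where they do the work, as an engineer would, in place of code of your own. Each camera call takes 0.05 s, during which the arm holds its last target.

## Working session

There is one attempt and no reset: what is moved stays moved. The work goes in short steps, each a Python script; the robot and the scene stay as the last script left them, time stands still between calls to the robot, and variables do not carry over. Pictures are saved under pics/ and viewed, and the job is handed in when it is done.

```bash
mkdir -p pics
python3 - <<'E'
from bench import robot
import cv2
for n in("scene","top"):
    d=robot.get_image(n); cv2.imwrite(f"pics/{n}0.png",d["img"]); print(n,{k:v for k,v in d.items() if k!="img"})
print(robot.current_t(),robot.current_tcp_pos(),robot.current_eef_rot())
E
```

```text
scene {'fovy': 57.30838903959298, 'cx': 313.27665613296574, 'cy': 201.18369773826996, 'eye': array([883.23775364, 537.93508344, 701.12317866]), 'orientation': array([-2.282643  ,  0.01708212,  2.57131408])}
top {'fovy': 54.00745773355312, 'cx': 319.4669892435482, 'cy': 193.8828252079263, 'eye': array([ 437.6857437 ,  -77.33064375, 1127.41157632]), 'orientation': array([-3.04342262, -0.02257451, -1.58450738])}
0.1 [ 245.91423414 -491.41314548  217.92456948] [-3.14001140e+00 -2.77816881e-04  4.63791283e-01]
```

View pics/scene0.png

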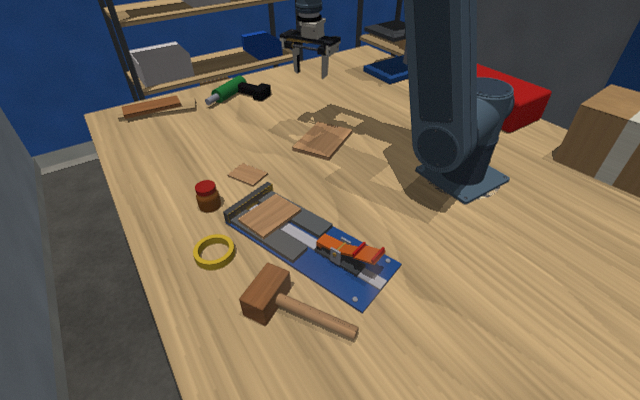

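View pics/top0.png

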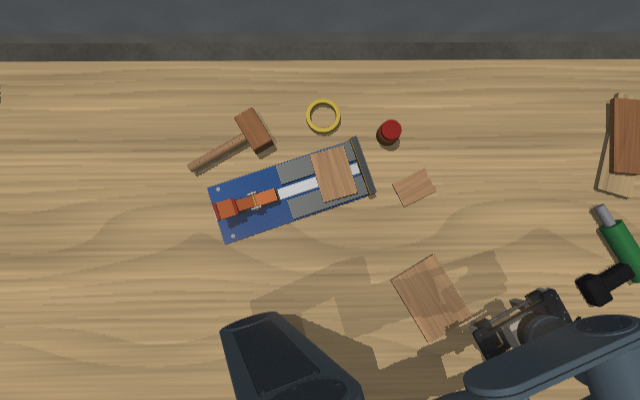

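The scene shows the jig with a panel already on its bed and two loose look-alike panels beside it. In the top view the stop is near pixel (366,167), the panel near (333,174), and the clip runs from about (215,209) to (278,198). I'll enlarge the jig and measure it.

```bash
cat > h.py <<'E'
import numpy as np,cv2
from scipy.spatial.transform import Rotation as R
def cam(d):
    f=200/np.tan(np.radians(d["fovy"])/2); return f,R.from_euler("xyz",d["orientation"]).as_matrix(),np.array(d["eye"])
def ray(d,p,z):
    f,M,e=cam(d); v=M@np.array([(p[0]-d["cx"])/f,(p[1]-d["cy"])/f,1]); return e+v*(z-e[2])/v[2]
def proj(d,P):
    f,M,e=cam(d); c=M.T@(np.array(P)-e); return np.array([d["cx"]+f*c[0]/c[2],d["cy"]+f*c[1]/c[2]])
E
python3 - <<'E'
from h import *
from bench import robot
d=robot.get_image("top"); im=d["img"]
hsv=cv2.cvtColor(im,cv2.COLOR_BGR2HSV)
m=cv2.inRange(hsv,(100,120,60),(125,255,255)); m[:130]=0;m[260:]=0;m[:,:190]=0;m[:,400:]=0
m=cv2.morphologyEx(m,cv2.MORPH_OPEN,np.ones((2,2)))
pts=np.argwhere(m)[:,::-1].astype(np.float32)
r=cv2.minAreaRect(pts);b=cv2.boxPoints(r)
print(b,[ray(d,p,8)[:2].round(1) for p in b])
W=np.array([ray(d,p,8)[:2] for p in b]);print([np.linalg.norm(W[i]-W[i-1]).round(1) for i in range(4)])
c=cv2.resize(im[130:250,195:395],None,fx=4,fy=4,interpolation=cv2.INTER_CUBIC);cv2.imwrite("pics/topc.png",c)
s=robot.get_image("scene")["img"];cv2.imwrite("pics/scenec.png",cv2.resize(s[175:315,215:410],None,fx=4,fy=4,interpolation=cv2.INTER_CUBIC))
E
```

```text
[[208.00945 188.98126]
 [349.60785 142.51929]
 [367.5113  197.08221]
 [225.9129  243.54419]] [array([565.3, 213.6]), array([ 696.7, -193.9]), array([ 536.8, -242. ]), array([410.1, 161.4])]
[np.float64(163.8), np.float64(428.2), np.float64(167.0), np.float64(422.8)]
```

View pics/topc.png

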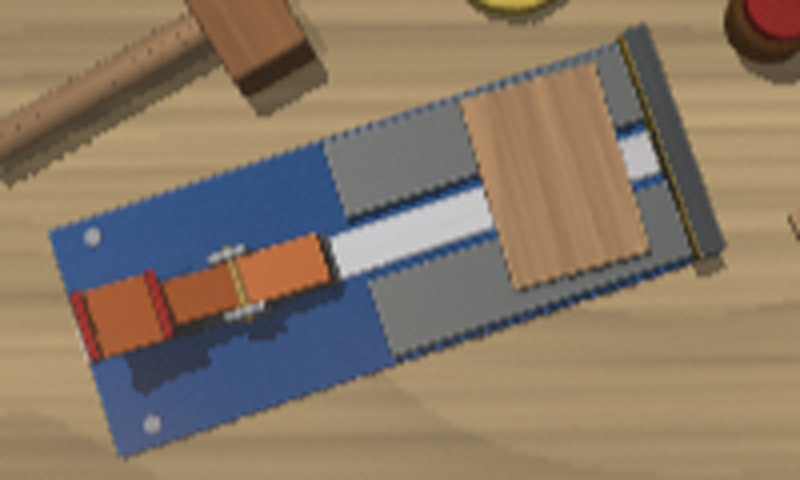

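View pics/scenec.png

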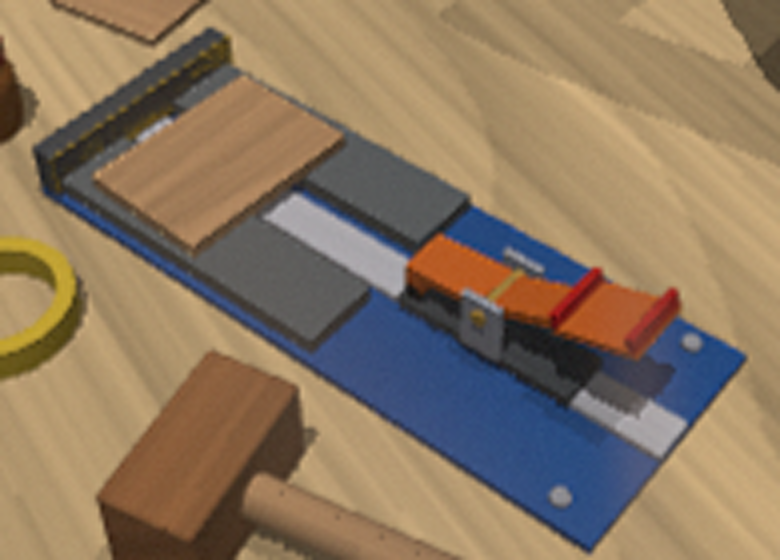

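The crop shows these points (4x crop pixels):
- **Base corners at +y:** (50,232) and (122,457)
- **Rail corners:** (325,142) and (393,362)
- **Top of the yellow face:** (620,37) to (702,260)
- **Panel corners:** (461,100), (596,62), (649,250) and (517,290)
- **Clip:** nose edge near (325,258), ridges near x = 85 and 160

Next I'll fit the jig frame to these.

```bash
cat > m.py <<'E'
from h import *
from bench import robot
def o(u,v,x0=195,y0=130): return (x0+(u+.5)/4-.5,y0+(v+.5)/4-.5)
def measure(d):
    L=[((50,232),8,85,230),((122,457),8,-85,230),((325,142),22,80,25),((393,362),22,-80,25),((620,37),44,85,-200),((700,260),44,-85,-200)]
    A=np.array([ray(d,o(*l[0]),l[1])[:2] for l in L]);B=np.array([l[2:] for l in L],float)
    a0,b0=A.mean(0),B.mean(0);U,_,V=np.linalg.svd((B-b0).T@(A-a0))
    Rm=V.T@np.diag([1,np.linalg.det(V.T@U.T)])@U.T; t=a0-Rm@b0
    return Rm,t,A-(B@Rm.T+t)
E
python3 - <<'E'
from m import *
d=robot.get_image("top")
Rm,t,res=measure(d); print(t,np.arctan2(Rm[1,0],Rm[0,0]),res.round(1))
J=lambda u,v,z:(Rm.T@(ray(d,o(u,v),z)[:2]-t)).round(1)
P=np.array([J(*p,34) for p in[(461,100),(596,62),(649,250),(517,290)]]);print(P,P.mean(0),[np.linalg.norm(P[i]-P[i-1]).round(0) for i in range(4)])
for n,p,z in[("nose",(325,258),50),("ridge in",(160,303),85),("ridge out",(88,325),103),("pin",(238,280),62)]:print(n,J(*p,z))
s=robot.get_image("scene")
# cross-check with scene view
for q,x,y,z in[((747,357),-85,230,8),((590,550),85,230,8),((470,203),-80,25,22),((314,345),80,25,22),((215,30),-85,-220,44),((38,150),85,-220,44)]:
    w=np.r_[Rm@[x,y]+t,z];print((proj(s,w)-o(*q,215,175)).round(1))
np.savez("jig.npz",R=Rm,t=t)
E
```

```text
[559.02833348 -27.86169583] 0.31043872138056045 [[-0.5 -0.9]
 [ 1.4 -1.6]
 [ 2.3 -1.3]
 [-2.2  0.4]
 [-2.2  1.9]
 [ 1.2  1.5]]
[[  77.9  -77.5]
 [  73.7 -177.1]
 [ -64.9 -169. ]
 [ -62.3  -72.1]] [   6.1   -123.925] [np.float64(140.0), np.float64(100.0), np.float64(139.0), np.float64(97.0)]
nose [-0.5 47.2]
ridge in [  1.3 157.9]
ridge out [1.000e-01 2.034e+02]
pin [  2.5 107. ]
[-0.7 -0.7]
[-1.  -0.5]
[-0.3 -2.2]
[-1.8 -1.3]
[-1.5 -1.4]
[-2.2 -1. ]
```

The jig fit residuals are about 2 mm or less. The panel on the bed measures 140 x 98 mm, so it is the middle-sized one. It sits about 26 mm short of the stop and 0.05 rad askew. The clip value is about 0.008, with the tail middle at jig y ≈ 183. Next I'll push the panel square with both spread fingers.

```bash
cat > g.py <<'E'
from m import *
z_=np.load("jig.npz");JR,JT=z_["R"],z_["t"];A=np.arctan2(JR[1,0],JR[0,0])
W=lambda x,y,z:list(np.r_[JR@[x,y]+JT,z])
def tcp():
    p=np.array(robot.current_tcp_pos());return np.r_[JR.T@(p[:2]-JT),p[2]].round(1)
def F():
    f=np.array(robot.current_contact_force());return np.r_[JR.T@f[:2],f[2]].round(1)
O=[np.pi,0,A+np.pi/2]
E
python3 - <<'E'
from g import *
for y in(A+np.pi/2,A-np.pi/2): print(y,robot.inverse_kinematics(W(5,-35,150),[np.pi,0,y]))
E
```

```text
1.881235048175457 [-0.29651614  0.36073143  1.56602539  0.          1.21483583 -0.60695486]
-1.2603576054143362 [-2.96516137e-01  3.60731434e-01  1.56602539e+00 -4.44089210e-16
  1.21483583e+00  2.53463779e+00]
```

Run:
```python
from g import *
robot.move_ptp(W(5,-35,150),O); robot.move_gripper(0.8)
print(robot.current_t(),tcp(),F())
print(robot.move_linear(W(5,-35,26),speed=120,f_stop=8),tcp(),F())
print(robot.move_linear(W(5,-80,26),speed=50,f_stop=20),tcp(),F())
print(robot.move_linear(W(5,-98,26),speed=20,f_stop=20),tcp(),F(),robot.current_t())
robot.sleep(.3);print(tcp(),F())
for n in("scene","top"):
    im=robot.get_image(n)["img"]; c=im[130:250,195:395] if n=="top" else im[175:315,215:410]
    cv2.imwrite(f"pics/{n}1.png",cv2.resize(c,None,fx=4,fy=4,interpolation=cv2.INTER_CUBIC))
```

```text
2.825 [  5.  -35.1 150. ] [-0.1 -0.6 -0.3]
False [  5.6 -35.4  26.8] [-0.7 -0.3 -0.8]
False [  5.  -80.3  25.9] [ 0.7 -0.2 -0.9]
True [  4.5 -89.4  25.6] [ 0.2 -0.1  0. ] 5.725
[  4.  -88.6  25. ] [ 0.3 -0.1 -1.3]
```

View pics/scene1.png

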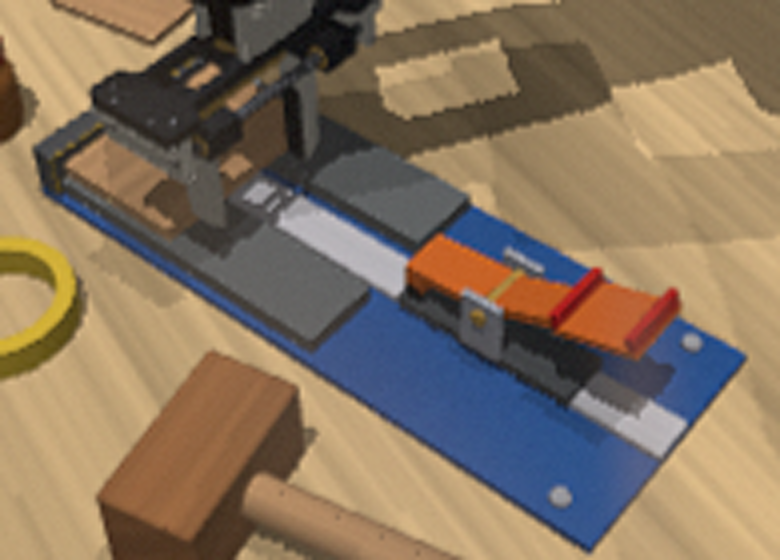

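The panel now lies close to the stop, with its far edge at crop (60,170). The force stop may have tripped on impact, so I'll press again slowly and look from the top once the arm is clear.

Run:
```python
from g import *
for k in range(2):
    print(robot.move_linear(W(5,-98,26),speed=10,f_stop=28),tcp(),F())
    robot.sleep(.2);print(tcp(),F())
robot.move_linear(W(5,-70,26),speed=60)
robot.move_linear(W(5,-60,110),speed=150)
robot.move_ptp(W(0,182,170),O);robot.move_gripper(0)
print(robot.current_t(),tcp(),F())
for n in("scene","top"):
    im=robot.get_image(n)["img"]; c=im[130:250,195:395] if n=="top" else im[175:315,215:410]
    cv2.imwrite(f"pics/{n}2.png",cv2.resize(c,None,fx=4,fy=4,interpolation=cv2.INTER_CUBIC))
```

```text
False [  4.  -89.8  25.3] [-0.1 22.9  9. ]
[  4.  -89.8  25.3] [ 1.  22.5  9.1]
False [  4.  -89.8  25.3] [ 0.9 22.6  8.4]
[  4.  -89.8  25.3] [ 0.7 22.5  9. ]
11.4333 [ -0. 182. 170.] [0.9 0.1 0.4]
```

View pics/top2.png

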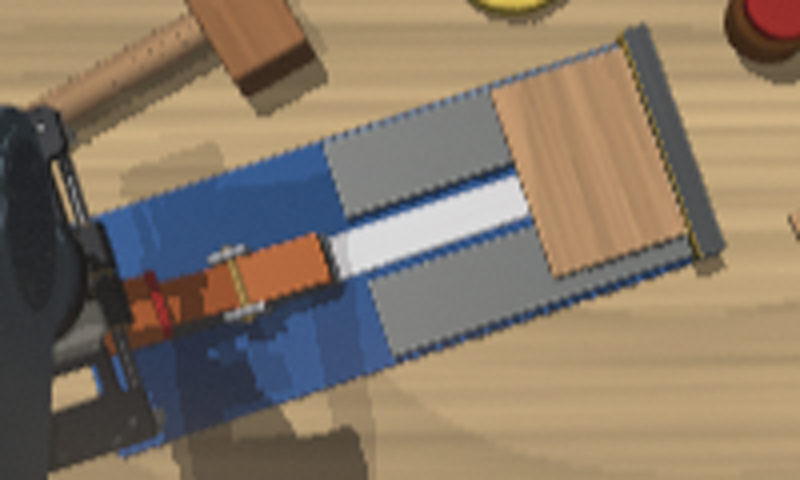

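View pics/scene2.png

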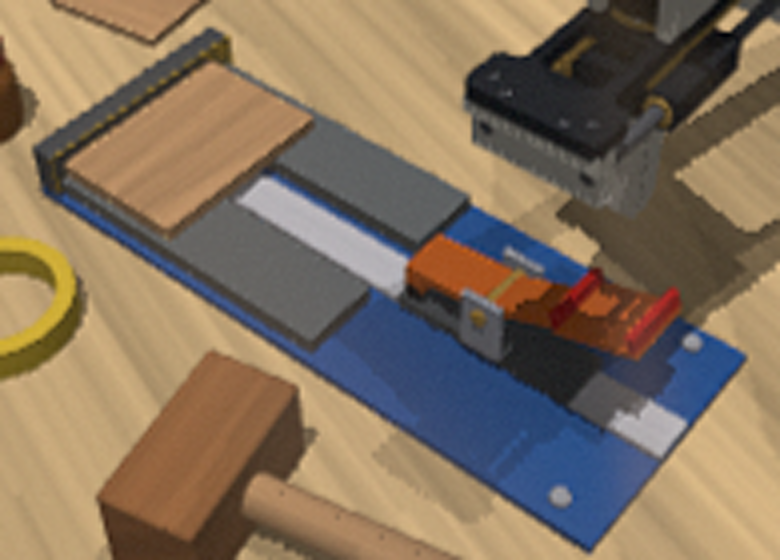

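The panel looks flush with the yellow face: its edge runs (625,45)–(690,232) and its clip-side edge (492,90)–(557,277). I'll put numbers on that, then press the tail.

Run:
```python
from g import *
d=robot.get_image("top")
P=np.array([JR.T@(ray(d,o(*p),34)[:2]-JT) for p in[(492,90),(557,277)]]);print(P.round(1))
print(robot.move_linear(W(0,183,100),speed=120,f_stop=10),tcp(),F())
print(robot.move_linear(W(0,184,80),speed=30,f_stop=25),tcp(),F())
print(robot.move_linear(W(0,190,50),speed=30,f_stop=30),tcp(),F())
robot.sleep(.2);print(robot.current_t(),tcp(),F())
for n in("scene",):
    im=robot.get_image(n)["img"]; c=im[175:315,215:410]
    cv2.imwrite(f"pics/{n}3.png",cv2.resize(c,None,fx=4,fy=4,interpolation=cv2.INTER_CUBIC))
```

```text
[[  77.8 -100.6]
 [ -62.5 -101.5]]
False [  0.4 182.9 100.5] [-0.3 -0.3 -0.8]
False [  0.5 184.3  80.3] [-0.5  2.3  5.7]
False [  0.6 189.2  51.1] [-3.7 -2.1 11.3]
14.5 [  0.6 189.2  51.1] [-2.4 -1.6 12.2]
```

View pics/scene3.png

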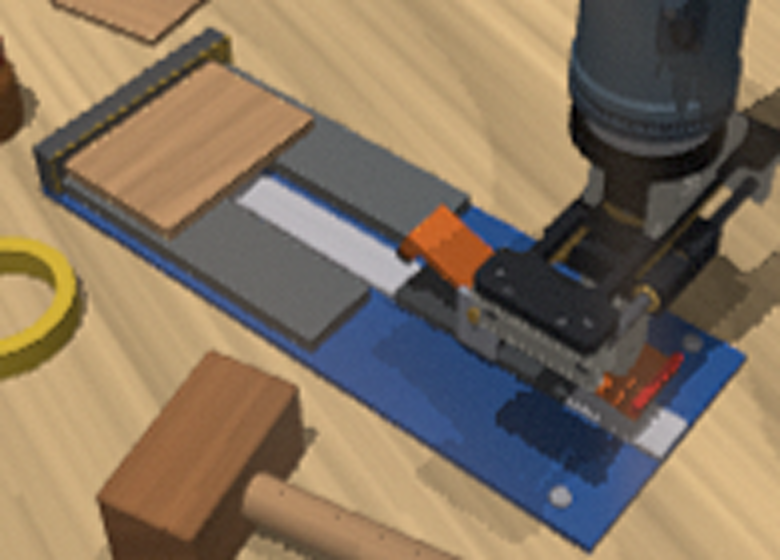

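The panel's edge measures -100.6 / -101.5 mm (flush is -100), so it is flush and square. The jaw is wide open with its nose up at (430,225). Next I'll slide the clip home.

Run:
```python
from g import *
print(robot.move_linear(W(0,25,50),speed=70,f_stop=25),tcp(),F(),robot.current_t())
for y in(10,0,-5,-10,-15,-20):
    r=robot.move_linear(W(0,y,50),speed=25,f_stop=12);print(y,r,tcp(),F())
    if r or abs(F()[1])>10: break
robot.sleep(.2);print(robot.current_t(),tcp(),F())
for n in("scene","top"):
    im=robot.get_image(n)["img"]; c=im[130:250,195:395] if n=="top" else im[175:315,215:410]
    cv2.imwrite(f"pics/{n}4.png",cv2.resize(c,None,fx=4,fy=4,interpolation=cv2.INTER_CUBIC))
```

```text
False [ 1.2 24.4 51.4] [-0.8  1.1 12.7] 17.0583
10 False [ 1.2  9.2 51.5] [-0.4  0.6 12.1]
0 False [ 1.2 -0.9 51.5] [-0.7 -0.  11.3]
-5 False [ 1.1 -3.2 51.1] [ 0.7  8.6 11.5]
-10 False [ 0.4 -6.5 50.6] [ 1.8 12.8 13. ]
19.2583 [ 0.4 -6.5 50.7] [ 0.8 12.8 12.8]
```

View pics/scene4.png

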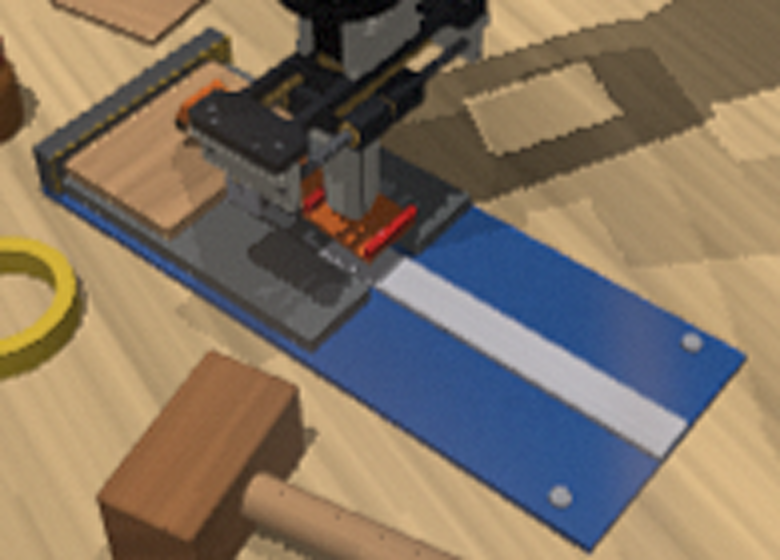

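View pics/top4.png

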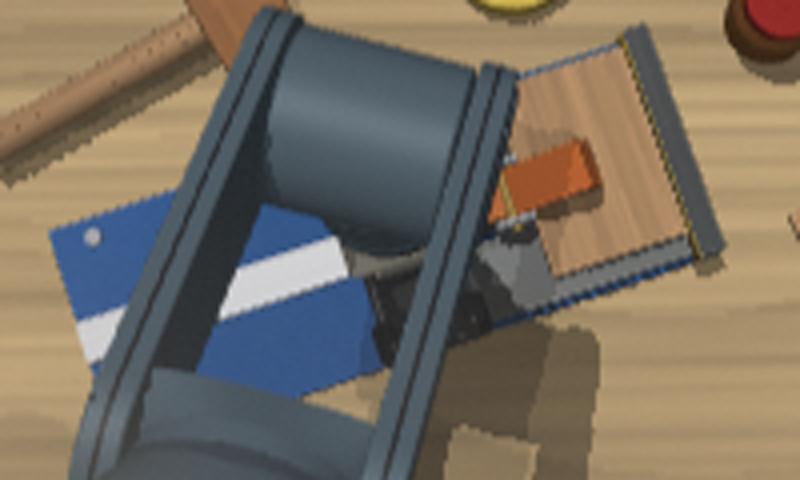

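The nose is now over the panel at top crop (585,170). The force jumped just where throat contact was expected, at TCP y ≈ -2 to -4. I'll let the tail up.

Run:
```python
from g import *
robot.move_linear(W(0,-9,80),speed=30);print(tcp(),F())
robot.move_linear(W(0,-7,110),speed=60);print(tcp(),F())
robot.move_linear(W(0,20,180),speed=150)
robot.move_ptp(W(-100,190,230),O)
print(robot.current_t(),tcp(),F())
dd={n:robot.get_image(n) for n in("scene","top")}
for n,d in dd.items():
    im=d["img"]; c=im[130:250,195:395] if n=="top" else im[175:315,215:410]
    cv2.imwrite(f"pics/{n}5.png",cv2.resize(c,None,fx=4,fy=4,interpolation=cv2.INTER_CUBIC))
```

```text
[-0.3 -8.9 79.5] [0.2 0.2 0.1]
[  0.   -7.  110.2] [ 1.2 -0.   0.6]
22.6333 [-99.3 189.3 229.7] [0.5 0.8 0.5]
```

View pics/scene5.png

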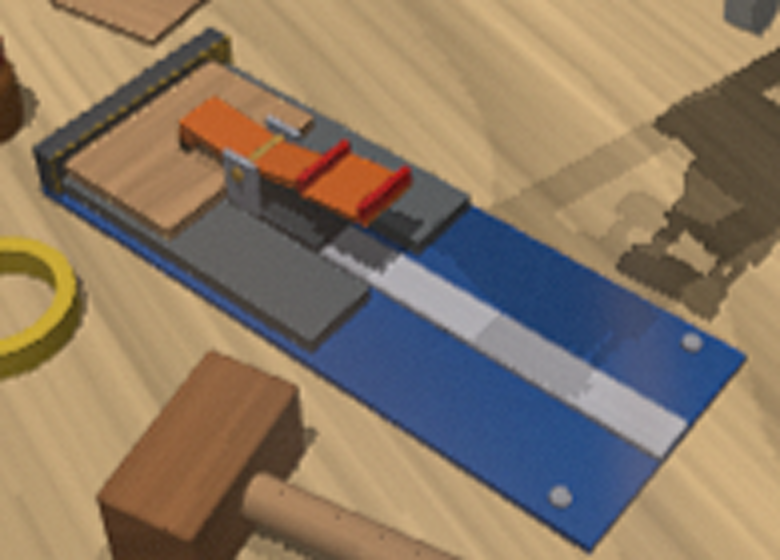

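View pics/top5.png

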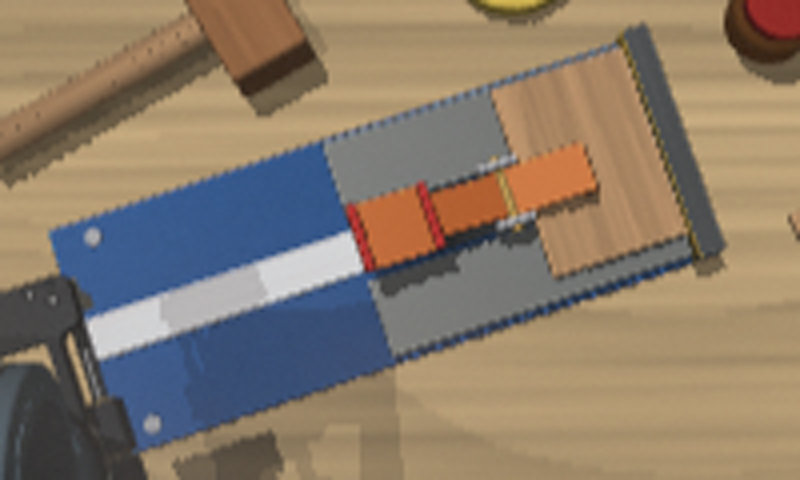

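The jaw has closed on the panel: nose at top crop (590,170), pin bar at (509,193). The panel is still against the yellow face. I'll check the carriage position numerically.

Run:
```python
from g import *
d=robot.get_image("top")
J=lambda u,v,z:(JR.T@(ray(d,o(u,v),z)[:2]-JT)).round(1)
print("pin bar",J(509,193,62),"before",J(238,280,62)); print("nose",J(590,169,64),"ridges",J(431,215,78),J(361,238,88))
print("panel edge",J(492,90,34),J(557,277,34),"far",J(622,47,34),J(690,232,34))
```

```text
pin bar [  0.9 -86.6] before [  2.5 107. ]
nose [  -1.2 -144.4] ridges [  1.3 -30.8] [ 0.1 18.4]
panel edge [  77.8 -100.6] [ -62.5 -101.5] far [  78.2 -198.2] [ -62.1 -200.6]
```

Run:
```python
from bench import robot
robot.hand_in()
print(robot.current_t())
```

```text
the job is handed in; nothing more can be done
the job is handed in; nothing more can be done
```

The panel is flush against the stop with the clip closed on it. I handed the job in just after 22.6 s on the robot's clock (limit 54 s); no verdict is reported.

**What I did:** I pushed the panel home with both spread fingers, ending at about 22 N. With the fingers closed I pressed the tail to about 51 mm height and slid the clip until the throat met the panel at about 13 N. Then I let the tail up and moved the arm clear.

**Last checks, from the top camera:**
- **Panel:** the clip-side edge is at jig y = -100.6 and -101.5 mm (flush is -100), so it is square within about 0.01 rad.
- **Clip:** the pin is at about -86.6 mm, which puts the carriage at about 0.2016 (0.188 needed, throat contact at 0.201).
- **Jaw:** the pictures show it closed on the panel. I could not measure its angle or clamping force directly.
- **Bystanders:** the mallet, tape and jar looked unmoved in the cropped pictures. I did not measure them.

**One disagreement:** the first push stopped early when contact with the stop tripped its 20 N force limit, so I pressed the panel again.

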